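# Seat the dip pot in the cold well

## Robot

A 7-joint arm with a two-finger parallel gripper is mounted at the origin on a cart in front of the work surface, level with it; the furniture and walls round the work are solid. World frame = base frame: x ahead of the robot, y to its left, z up, the work surface at z = 0. Lengths are in mm, angles in rad, forces in N, time in s.
With the tool pointing down it reaches from about 425 to 875 mm from the base axis. Payload 9.9 kg.
Tool frame: the origin (TCP) lies between the finger pads; the fingertips stand 17 mm ahead of it and the grasp point (between the pads) lies 2 mm behind it; y points along the fingers, z is the direction in which the jaws open and shut, and the axes are right-handed (so a half turn about y gives the same grasp; the last joint's range is limited). The gripper opens to 85 mm and grips with 20 to 120 N. Pads are 22 mm wide; open, the fingers measure 114 mm over their backs; the gripper's body (76 mm by 85 mm) begins 54 mm behind the grasp point. The pads swing forward as they close: fully open they stand 13 mm farther back than shut.
Start: joints at [-1.216, 0.576, 0.025, 1.437, -0.015, 1.129, -0.057], TCP at [286.77, 611.059, 248.289] pointing down, gripper open.
Joint ranges: [-2.76, 2.76], [-0.34, 2.15], [-1.52, 1.57], [0.19, 2.46], [-1.09, 4.23], [0.17, 1.99], [-2.82, 2.82]. Speed limits (rad/s): [2.22, 2.22, 3.01, 3.01, 3.14, 3.14, 3.14].

## Interface

Orientations are given as a rotation vector (axis times angle).
In Python, from station import arm, kin, vision gives the robot as it stands. Calls block until the motion is done:
- arm.movep(position, orientation): joint-space move of the TCP to a pose.
- arm.servo_line(position, orientation=None, feed=150): straight line of the TCP; orientation=None keeps the orientation; feed is the mean speed in mm/s.
- arm.move_j(angles): joint-space move.
- arm.gripper_to(opening, grip_force=None): finger opening in mm; grip_force is the grip in N (None keeps the last); returns when the fingers have stopped.
- arm.dwell(seconds).
- kin.inverse_kinematics(position, orientation): joint angles nearest the present ones, or None.
- arm.state(): the state.
- vision.camera(name): name is "scene" or "top"; returns a dict with "color" (400x640x3 uint8, red, green, blue), "mtx" (3x3 intrinsics, pixels), "R" (3x3) and "t" (3): a world point X has camera coordinates R X + t. Camera axes: x right, y down, z forward; pixel columns grow to the right and rows downward; lengths in mm; the calibration is good to about 2 mm. A picture is of the moment at which its call begins. There is no depth.
A pose or a line that the arm cannot do raises arm.IKError and nothing moves.
- arm.sign_off(): hands the job in, once; it reports no verdict.
Trained networks look in the newest picture that a camera, given by its name, has taken for a name from the list of things; names that differ only in an ending like _2 or _b are one class to them, and where a whole thing is asked for, a point or a joint stands for the part that bears it (a point fixed in the world has none). Each returns a list of dicts, best first, with "score" (0 to 1); they miss things now and then, are a little off and sometimes report something else, mostly with a low value. They report only what shows in the picture. A call takes as long as a camera call. They do not tell look-alikes from the thing itself.
- vision.look_for(label, camera): "position" ([x, y, z] in mm, in world coordinates, good to about 4 mm: the middle of the surface that is visible of it).
The state is a dict: "t": time; "joint_positions": joint angles; "qd": joint speeds; "joint_torque": joint torques, N m; "tool_pos": TCP position; "orientation": TCP orientation; "ft_force": force on the tool from outside, world axes, zero at the start; "torque": the same for the moment, N m; "width": finger opening in mm.
Only numpy, scipy, OpenCV 4.12 (cv2) and the standard library are available. Lean on these libraries where they do the work, as an engineer would, in place of code of your own. Each camera call takes 0.05 s, during which the arm holds its last target.

## Task

Put the lidded dip pot into the tapered white collar of the cold well and press it fully home, so that it stands upright with the collar pushed down to its stop, then let go. The collar floats sideways, so find its hole by sight or feel and let the taper centre the pot; be gentle, never pushing with more than about 15 N on the well, and leave everything else on the counter where it stands.

Things in the scene. Friction and masses are not known exactly. Their poses are not given: they have to be found in the camera images.
- pot: The dip pot (loose, about 0.25 kg, one rigid piece, 85 mm tall). Origin: centre of its flat foot, z up. Steel cone: radius 17 mm at the foot, 30 mm at z 36 (20 degrees from vertical); rim radius 33 mm, z 36 to 41; black lid to z 49. On top a wooden bar grip, z 49 to 85, on the axis, 44 mm long along the pot's x, 18 mm thick along its y: pinch across y at z about 72.
- well: The cold well (fixed): low steel housing, 130 mm along its x, 176 mm along its y, 46 mm tall, a black knob on its -x side. Origin: centre of its underside, z up. In its open top stands a white collar: a flat ring of outer radius 46 mm with a tapered hole that matches the pot, radius 26 mm at the top and 17.5 mm at its lower end, 24 mm further down.
- collar_mid (a point): Fixed point of the well, 61 mm over its underside: the middle of the collar's sideways float. The collar slides easily (about 1 N) along the well's y, up to 16 mm either side, and starts anywhere there; along x it stays put. Its height is screw-set anew each time: its top face starts 57 to 71 mm over the worktop. Neither is measured: see or feel. A foot that misses the hole rests on that face.
- collar (a joint): How far the collar has been pushed down, m: 0 raised (starts at 0 to 0.004), 0.010 on its hard stop. It moves against a stiff friction of about 7 N and does not spring back; on the stop the push rises steeply. With the pot nested, the pot's foot is level with the collar's lower end (within 3 mm), so 24 mm below its top face; fully home it is 24 to 40 mm over the well's underside.
- honey_jar: Bystander (loose): jar with a red lid and tan contents, 65 mm across, 100 mm tall. Origin: centre of its underside.
- mustard_jar: Bystander (loose): jar with a red lid and pale yellow contents, 62 mm across, 86 mm tall. Origin: centre of its underside.
- olive_jar: Bystander (loose): jar with a green lid, 63 mm across, 109 mm tall. Origin: centre of its underside.
- pepper_jar: Bystander (loose): slim spice jar with a red cap, 45 mm across, 106 mm tall. Origin: centre of its underside.
- tag_a: Bystander (loose): grey price-tag stand, 28x70x85 mm. Origin: centre of its underside.
- tag_b: Bystander (loose): grey price-tag stand, 29x68x85 mm. Origin: centre of its underside.
- wedge: Bystander (loose): yellow cheese wedge, 114x110x53 mm. Origin: centre of its underside.
- sample_pot: Bystander (loose): yoghurt-style white tub with foil top, 72 mm across, 71 mm tall. Origin: centre of its underside.
Not all that is in view belongs to the job. Leave any blue look-alike of the pot alone.

How it is judged (in metres and radians):
On the way, in this order (a step that is already met when the one before it is completed fails the run):
1. the pot is lifted clear of the worktop (height (world z) of pot above 0.04 m and contact force between pot and well below 0.1 N), for 0.2 s.
2. the pot's foot has entered the collar's hole: its foot is lower than the collar's top can ever be (x of pot in the frame of well between -0.006 and 0.006 m and y of pot in the frame of well between -0.022 and 0.022 m and z of pot in the frame of well below 0.049 m), for 0.1 s.
At the end, for the whole second after the job is handed in: The pot stands still and upright (within 0.06 rad) nested in the collar (its foot less than 41 mm over the well's underside, within 6 mm of the well's middle along its x and 22 mm along its y), and the collar is on its stop (pushed down more than 8.5 of its 10 mm) (x of pot in the frame of well between -0.006 and 0.006 m and y of pot in the frame of well between -0.022 and 0.022 m and angle between pot's own z axis and vertical below 0.06 rad and z of pot in the frame of well below 0.041 m and value of joint collar above 0.0085 m and linear speed of pot below 0.01 m/s); the robot touches nothing.
It fails at once if the pot is jammed into the collar: the forces of all its contacts with the well, added up, pass 50 N (the taper multiplies a straight push by up to 3, so a push of 15 N stays within it) (contact force between pot and well above 50 N).
It fails at once if the robot itself pushes on the well with more than 24 N (contact force between any of the fingers, the arm and well above 24 N).
It fails at once if a bystander is moved more than 30 mm (distance of any of honey_jar, mustard_jar, olive_jar, pepper_jar, tag_a, tag_b, wedge, sample_pot from where it was at the start of the episode above 0.03 m).
It also fails if it takes over 54 s, if anything falls off the work surface, if the arm or the gripper's body presses on something with over 40 N, if the wrist force passes 120 N, or if a joint passes its speed limit or range.

## Working session

There is one attempt and no reset: what is moved stays moved. The work goes in short steps, each a Python script; the robot and the scene stay as the last script left them, time stands still between calls to the robot, and variables do not carry over. Pictures are saved under pics/ and viewed, and the job is handed in when it is done.

```bash
mkdir -p pics; ls; python3 - <<'E'
from station import arm,kin,vision
import cv2,numpy as np
for n in ("scene","top"):
    c=vision.camera(n); cv2.imwrite(f"pics/{n}0.png",c["color"][:,:,::-1]); print(n,c["mtx"].tolist(),np.round(c["R"],4).tolist(),np.round(c["t"],1).tolist())
    for l in ("pot","well","collar","honey_jar","olive_jar","tag_a","wedge","sample_pot","pepper_jar","mustard_jar"):
        print(l,[(np.round(d["position"]).tolist(),round(d["score"],2)) for d in vision.look_for(l,n)])
s=arm.state();print(s)
E
```

```text
pics
scene [[491.69285146119546, 0.0, 316.7135395878875], [0.0, 491.69285146119546, 199.43219428315714], [0.0, 0.0, 1.0]] [[0.5007, -0.8656, 0.0016], [-0.425, -0.2474, -0.8707], [0.7541, 0.4353, -0.4918]] [-267.1, 293.0, 1044.4]
pot [([603.0, -29.0, 49.0], 0.83), ([497.0, -149.0, 49.0], 0.77)]
well [([459.0, 155.0, 45.0], 0.84)]
collar [([477.0, 170.0, 62.0], 0.56)]
honey_jar []
olive_jar [([536.0, -460.0, 75.0], 0.72)]
tag_a [([700.0, -29.0, 62.0], 0.81), ([665.0, -126.0, 51.0], 0.73), ([478.0, 170.0, 64.0], 0.69)]
wedge [([520.0, 343.0, 45.0], 0.69)]
sample_pot []
pepper_jar [([643.0, -338.0, 102.0], 0.45)]
mustard_jar [([470.0, -407.0, 60.0], 0.59)]
top [[383.73240485232833, 0.0, 321.3972936028418], [0.0, 383.73240485232833, 201.09104203192192], [0.0, 0.0, 1.0]] [[-0.014, -0.9998, -0.0108], [-0.9988, 0.0144, -0.0463], [0.0464, 0.0101, -0.9989]] [19.3, 561.3, 1276.8]
pot [([608.0, -28.0, 48.0], 0.77), ([508.0, -138.0, 47.0], 0.69), ([586.0, -350.0, 99.0], 0.24), ([492.0, 176.0, 51.0], 0.23)]
well [([489.0, 177.0, 48.0], 0.81)]
collar [([494.0, 178.0, 68.0], 0.56), ([654.0, -327.0, 
[... 307 characters left out ...]
{'t': 1.1, 'joint_positions': array([-1.21581831,  0.57569919,  0.0248953 ,  1.43708141, -0.01501081,
        1.12901245, -0.05653452]), 'qd': array([-1.92049527e-03, -9.42383507e-04, -9.61556594e-05, -4.06846480e-04,
        2.61975763e-04,  9.66009897e-05, -2.95068730e-04]), 'joint_torque': array([-2.29003908e-04, -7.65487504e+01,  2.24899068e+00, -2.86284077e+01,
        1.54001528e-02,  3.09813542e-03,  2.46457617e-06]), 'tool_pos': array([286.75473821, 611.07114521, 248.29584536]), 'orientation': array([-1.54327444,  0.34415894, -0.34412863]), 'ft_force': array([-0.16466663,  0.0904289 , -0.21650532]), 'torque': array([-0.01524778,  0.0358037 , -0.0057804 ]), 'width': 85.34817515002463}
```

View pictures.

View pics/scene0.png

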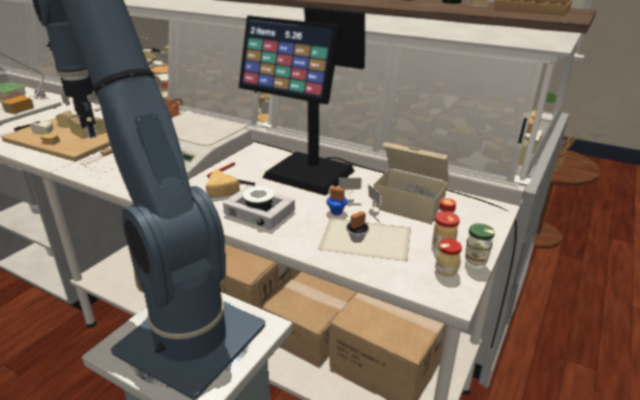

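View pics/top0.png

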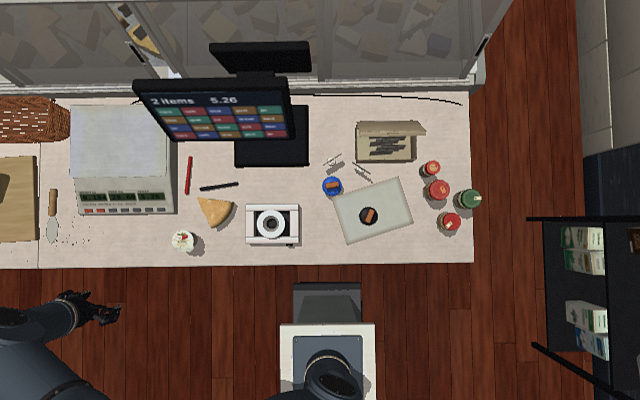

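```bash
python3 - <<'E'
import cv2
a=cv2.imread("pics/scene0.png");b=cv2.imread("pics/top0.png")
def crop(im,x0,y0,x1,y1,s): return cv2.resize(im[y0:y1,x0:x1],None,fx=s,fy=s,interpolation=cv2.INTER_CUBIC)
cv2.imwrite("pics/c_scene.png",crop(a,300,150,500,300,4))
cv2.imwrite("pics/c_top_pots.png",crop(b,310,170,400,270,6)[:600])
cv2.imwrite("pics/c_top_well.png",crop(b,220,160,330,260,6))
cv2.imwrite("pics/c_scene_well.png",crop(a,160,190,320,310,5))
E
```

```text
(no output)
```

View pics/c_scene.png

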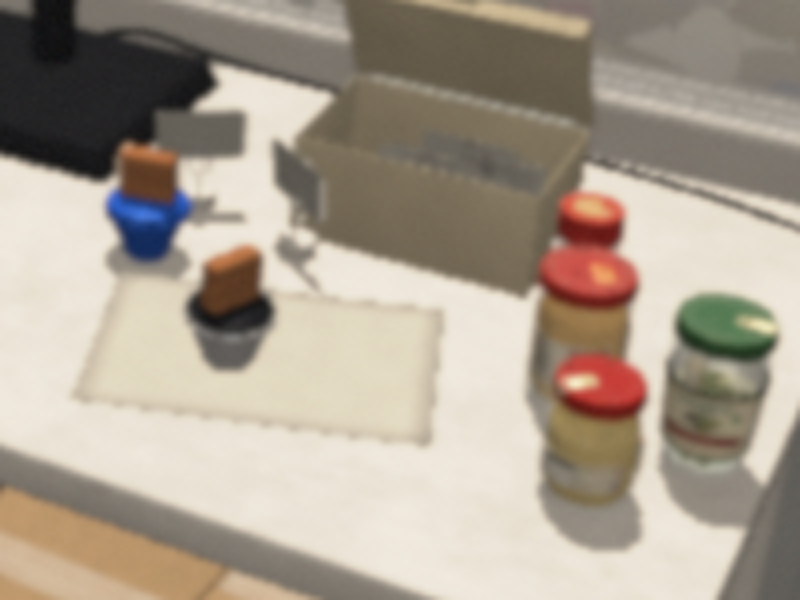

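View pics/c_top_pots.png

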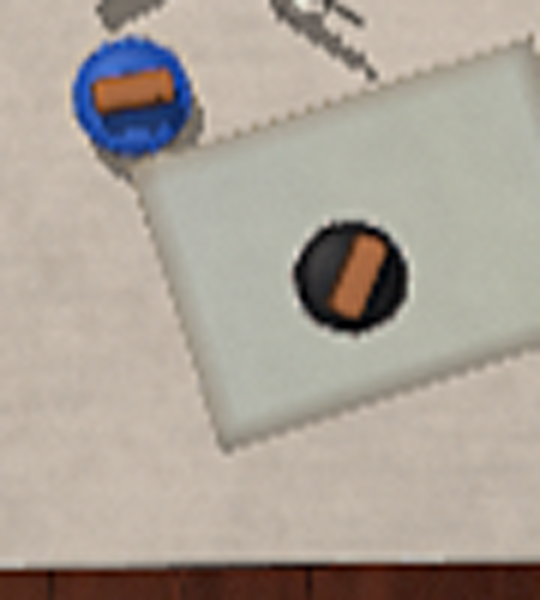

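View pics/c_top_well.png

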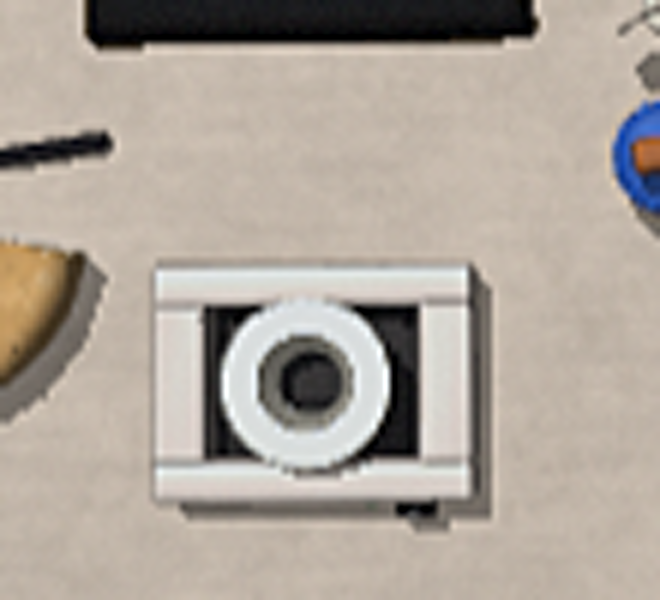

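View pics/c_scene_well.png

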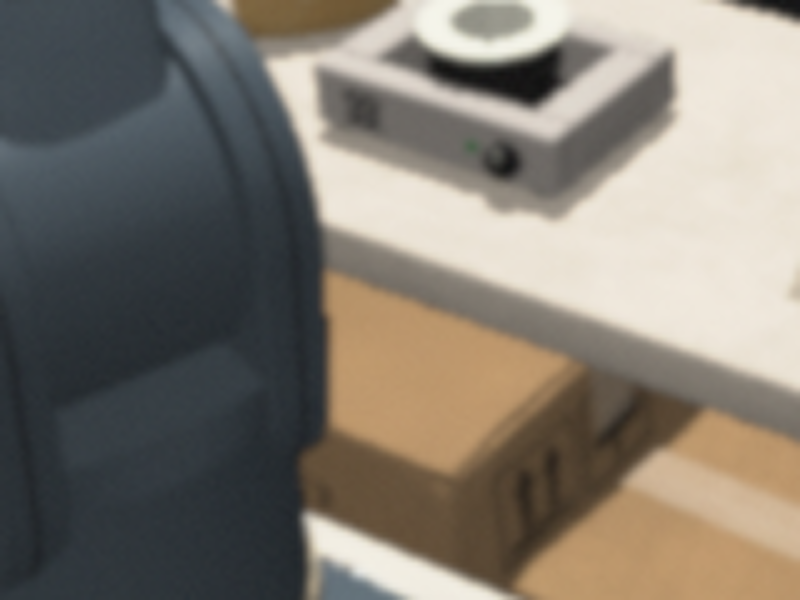

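The top crop shows the steel pot with its black lid at top (368,216) and scene (358,228). The only look-alike is the blue one at top (332,186) and scene (337,203), and I leave that one alone. The collar ring is at top (271,224) and scene (258,195). Next I fit these precisely.

```bash
cat > h.py <<'E'
import numpy as np,cv2
from station import arm,kin,vision
def pix2z(c,uv,z):
    K,R,t=np.array(c["mtx"]),np.array(c["R"]),np.array(c["t"])
    d=R.T@np.linalg.inv(K)@np.array([uv[0],uv[1],1.]); o=-R.T@t
    return o+d*(z-o[2])/d[2]
def proj(c,X):
    p=np.array(c["R"])@np.array(X,float)+np.array(c["t"]); p=np.array(c["mtx"])@p; return p[:2]/p[2]
def tri(c1,u1,c2,u2):
    P=[np.array(c["mtx"])@np.c_[c["R"],c["t"]] for c in (c1,c2)]
    X=cv2.triangulatePoints(P[0],P[1],np.array(u1,float).reshape(2,1),np.array(u2,float).reshape(2,1))[:,0]
    return X[:3]/X[3]
E
python3 - <<'E'
from h import *
s=vision.camera("scene");t=vision.camera("top")
def comps(c,box,f,name):
    x0,y0,x1,y1=box; im=c["color"][y0:y1,x0:x1].astype(int); S=4
    im=cv2.resize(c["color"][y0:y1,x0:x1],None,fx=S,fy=S,interpolation=cv2.INTER_CUBIC).astype(int)
    m=f(im[...,0],im[...,1],im[...,2]).astype(np.uint8)
    n,l,st,ce=cv2.connectedComponentsWithStats(m)
    k=1+np.argmax(st[1:,4]); mm=(l==k).astype(np.uint8)
    cv2.imwrite(f"pics/m_{name}.png",mm*255)
    cn=max(cv2.findContours(mm,0,1)[0],key=cv2.contourArea)
    F=lambda p:((np.array(p)+.5)/S-.5+[x0,y0])
    return cn,F
orange=lambda r,g,b:(r-b>50)&(r>90)
def rect(c,box,name):
    cn,F=comps(c,box,orange,name); r=cv2.minAreaRect(cn); return F(r[0]),F(cv2.boxPoints(r)),F
ct,bt,_=rect(t,(352,200,385,232),"bt"); print("bar top",ct,bt)
print([np.round(pix2z(t,p,85)[:2],1).tolist() for p in bt], pix2z(t,ct,85))
cs,bs,_=rect(s,(345,208,370,236),"bs"); print("bar scene",cs,bs)
# lid outline in top: not mat (dark or orange)
cn,F=comps(t,(352,200,385,232),lambda r,g,b:((r+g+b)/3<110)|((r-b>50)),"lid")
h=cv2.convexHull(cn); e=cv2.fitEllipse(h); print("lid",F(e[0]),np.array(e[1])/4, pix2z(t,F(e[0]),49), pix2z(t,F(e[0]),41))
# collar ring outer
for c,box,nm in((t,(250,205,295,242),"ct"),(s,(235,182,285,212),"cs")):
    im=c["color"]; 
    cn,F=comps(c,box,lambda r,g,b:(r+g+b)/3>205,"%s"%nm); h=cv2.convexHull(cn); e=cv2.fitEllipse(h); print(nm,F(e[0]),np.array(e[1])/4,e[2])
    globals()[nm]=F(e[0])
E
python3 - <<'E'
import cv2,numpy as np
o=[cv2.resize(cv2.imread(f"pics/m_{n}.png"),(200,180)) for n in("bt","bs","lid","ct","cs")]
cv2.imwrite("pics/masks.png",np.hstack(o)[:, :1000][:, ::1] if 0 else cv2.resize(np.hstack(o),(800,144)))
E
```

```text
bar top [369.24138069 215.52155304] [[364.06465721 220.90086174]
 [369.20258713 208.056036  ]
 [374.41810417 210.14224434]
 [369.28017426 222.98707008]]
[[493.6, -123.4], [534.0, -140.4], [527.1, -156.8], [486.7, -139.8]] [ 510.32804212 -140.09696448   85.        ]
bar scene [356.3845892  216.88390446] [[346.20993114 219.9181509 ]
 [358.65787792 206.51267123]
 [366.55924797 213.84965801]
 [354.11130047 227.2551384 ]]
lid [368.02360916 215.78719139] [18.79942703 19.07035065] [ 509.77561803 -140.21322428   49.        ] [ 509.82746171 -141.09779855   41.        ]
ct [272.77783775 191.3876915 ] [47.28739548 91.48664856] 4.184261798858643
cs [261.57697678 191.4675293 ] [19.78500748 61.4275589 ] 88.03157043457031
```

View pics/masks.png

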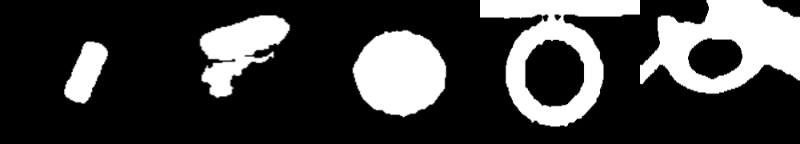

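```bash
python3 - <<'E'
from h import *
s=vision.camera("scene");t=vision.camera("top")
S=6
R={}
for c,box,nm in((t,(250,205,295,242),"top"),(s,(235,182,285,212),"scene")):
    x0,y0,x1,y1=box
    g=cv2.cvtColor(cv2.resize(c["color"][y0:y1,x0:x1],None,fx=S,fy=S,interpolation=cv2.INTER_CUBIC),cv2.COLOR_RGB2GRAY)
    F=lambda p:((np.array(p)+.5)/S-.5+[x0,y0])
    for th in (180,200,215) if nm=="top" else (170,190,205,215):
        m=(g<th).astype(np.uint8); n,l,st,ce=cv2.connectedComponentsWithStats(m)
        seed=(np.array([271,223.5]if nm=="top" else [258,194.5])-[x0,y0])*S
        k=l[int(seed[1]),int(seed[0])]; mm=(l==k).astype(np.uint8)
        cn=max(cv2.findContours(mm,0,1)[0],key=cv2.contourArea); e=cv2.fitEllipse(cn)
        print(nm,th,k,F(e[0]),np.round(np.array(e[1])/S,2),round(e[2]), st[k,4]); R[nm,th]=F(e[0])
for a in (200,):
  for b in (190,205,215): print(tri(t,R["top",a],s,R["scene",b]))
for z in (57,64,71):
    print(z,pix2z(t,R["top",200],z),pix2z(s,R["scene",205],z), "hole diam px",383.7/np.linalg.norm((np.array(t["R"])@[490,178,z]+t["t"])[2])*52)
# pot check
for X in ([510,-140.3,85],[510,-140.3,49],[510,-140.3,0]): print(X,proj(s,X),proj(t,X))
im=cv2.resize(s["color"][185:250,320:400],None,fx=8,fy=8,interpolation=cv2.INTER_CUBIC)[:,:,::-1].copy()
a=np.radians(-22.8);ux=np.array([np.cos(a),np.sin(a)]);uy=np.array([-ux[1],ux[0]])
for z in(85,49):
  for i in(-22,22):
    for j in(-9,9):
      p=np.r_[np.array([510,-140.3])+i*ux+j*uy,z]; q=(proj(s,p)-[320,185]+.5)*8; cv2.circle(im,tuple(int(v) for v in q),3,(0,255,0),-1)
for r,z in((17,0),(33,41)):
  for th in np.linspace(0,6.28,40):
    q=(proj(s,[510+r*np.cos(th),-140.3+r*np.sin(th),z])-[320,185]+.5)*8; cv2.circle(im,tuple(int(v) for v in q),2,(255,0,255),-1)
cv2.imwrite("pics/ov.png",im)
# well outline
x0,y0,x1,y1=240,195,310,255
im=cv2.resize(t["color"][y0:y1,x0:x1],None,fx=10,fy=10,interpolation=cv2.INTER_CUBIC)[:,:,::-1].copy()
cv2.imwrite("pics/w.png",im)
E
```

```text
top 180 3 [270.32624308 223.28140895] [16.22 16.34] 39 7626
top 200 3 [270.34769821 223.33097204] [16.61 16.84] 14 8047
top 215 5 [270.38711294 223.34228007] [16.85 17.44] 7 8447
scene 170 3 [257.88213094 193.50626246] [ 6.09 14.66] 87 2601
scene 190 3 [257.96957143 193.48625056] [ 7.14 15.87] 86 3293
scene 205 3 [257.98133341 193.50561905] [ 7.79 16.62] 86 3754
scene 215 3 [257.99819692 193.51363118] [ 8.28 17.16] 86 4119
[489.80851471 175.96184623  67.65428054]
[489.82131305 175.95127344  67.58696932]
[489.83877442 175.92850024  67.55962353]
57 [489.7240055  177.46924201  57.        ] [505.19833055 187.86508669  57.        ] hole diam px 16.033744859293563
64 [489.79113368 176.46137202  64.        ] [495.03005277 179.99074432  64.        ] hole diam px 16.12434496109041
71 [489.85826186 175.45350203  71.        ] [484.86177499 172.11640196  71.        ] hole diam px 16.215974769205612
[510, -140.3, 85] [357.44128994 213.13141008] [369.30766939 215.62438941]
[510, -140.3, 49] [356.88380689 224.41995429] [368.04892507 215.7178985 ]
[510, -140.3, 0] [356.14819917 239.31536728] [366.44761355 215.83685608]
```

View pics/ov.png

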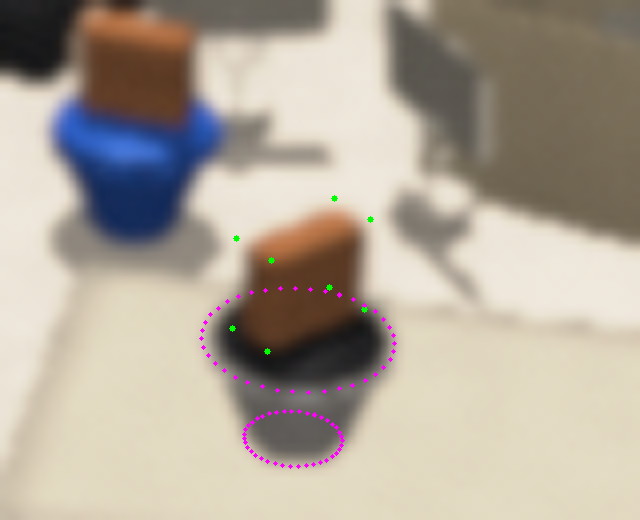

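View pics/w.png

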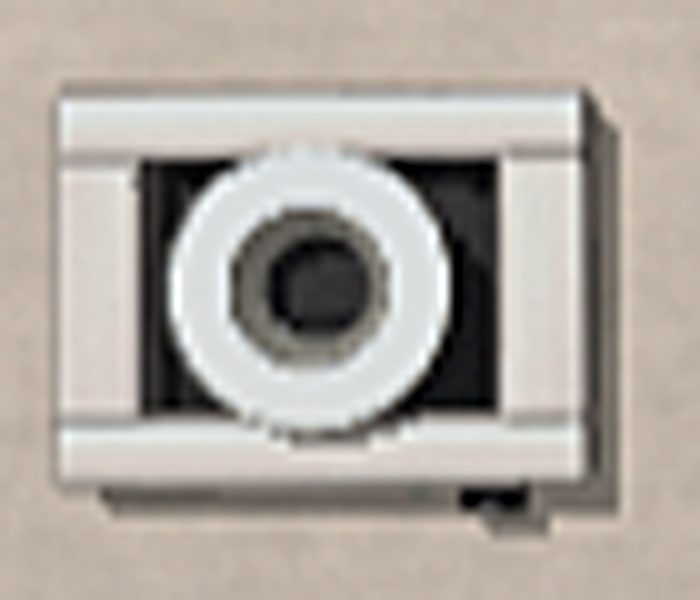

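Both views agree: the pot is at (510,-140), bar axis -22.8°, grip top about z 85. The collar hole is at (490,176) with its top face at about z 67.5. Next I approach over the near side of the counter.

```bash
cat >> h.py <<'E'
from scipy.spatial.transform import Rotation as Ro
def ori(deg):  # tool y down, tool z at heading deg
    a=np.radians(deg); z=np.array([np.cos(a),np.sin(a),0]); y=np.array([0,0,-1.]); x=np.cross(y,z)
    return Ro.from_matrix(np.c_[x,y,z]).as_rotvec()
def zdeg():
    m=Ro.from_rotvec(arm.state()["orientation"]).as_matrix(); return np.degrees(np.arctan2(m[1,2],m[0,2])),m[:,1]
def st(msg=""):
    s=arm.state(); print(msg,round(s["t"],2),np.round(s["tool_pos"],1),"F",np.round(s["ft_force"],2),"M",np.round(s["torque"],2),"w",round(s["width"],1)); return s
E
python3 - <<'E'
from h import *
print(zdeg(), [n for n in dir(kin) if n[0]!='_'])
for d in (67.2,-112.8):
    print(d,[np.round(q,2).tolist() if (q:=kin.inverse_kinematics(p,ori(d))) is not None else None for p in ([510,-140.3,200],[510,-140.3,72],[490,176,120])])
for d in (0,90,180,-90,45,-45,135,-135): q=kin.inverse_kinematics([490,176,120],ori(d)); print(d,None if q is None else np.round(q,2))
E
```

```text
(np.float64(64.85780328795965), array([-4.71664221e-05, -7.15779914e-07, -9.99999999e-01])) ['inverse_kinematics']
67.2 [[-0.08, 0.44, 0.38, 1.9, -0.21, 0.85, 1.58], [0.11, 0.6, 0.11, 2.02, -0.12, 0.53, 1.48], [-0.47, 0.51, 0.05, 2.0, -0.04, 0.63, 0.78]]
-112.8 [[-0.46, 0.63, 1.05, 1.91, -0.66, 1.0, -1.07], [-0.16, 0.66, 0.52, 2.03, -0.58, 0.6, -1.2], [-0.9, 0.63, 0.73, 2.01, -0.62, 0.73, -1.75]]
0 [-0.64  0.53  0.3   2.   -0.26  0.64 -0.17]
90 [-0.41  0.51 -0.03  2.    0.03  0.64  1.11]
180 [-0.14  0.53 -0.44  1.99  0.34  0.69  2.35]
-90 [-0.84  0.59  0.62  2.01 -0.53  0.7  -1.46]
45 [-0.53  0.52  0.14  2.   -0.11  0.63  0.47]
-45 [-0.75  0.56  0.47  2.01 -0.4   0.66 -0.8 ]
135 [-0.27  0.52 -0.24  1.99  0.19  0.66  1.72]
-135 [-1.12  0.97  1.36  2.02 -1.08  1.16 -1.63]
```

```bash
python3 - <<'E'
from h import *
o=ori(67.2)
arm.movep([410,400,240],o); st()
arm.movep([480,100,230],o); st()
arm.gripper_to(50,30)
arm.movep([510,-140.3,150],o); st("above")
c=vision.camera("scene");cv2.imwrite("pics/above_s.png",cv2.resize(c["color"][120:270,290:450],None,fx=5,fy=4)[:600,:800,::-1])
c=vision.camera("top");cv2.imwrite("pics/above_t.png",cv2.resize(c["color"][170:260,310:420],None,fx=6,fy=6)[:,:,::-1])
E
```

```text
2.27 [409.2 401.8 240.1] F [ 0.15  0.26 -0.06] M [-0.02  0.07  0.05] w 85.6
 3.44 [480.1 101.9 230. ] F [0.3  0.49 0.16] M [-0.09  0.03  0.03] w 85.6
above 4.88 [ 510.5 -138.8  150.3] F [-0.66  0.11 -0.12] M [ 0.02  0.02 -0.03] w 49.7
```

View pics/above_s.png

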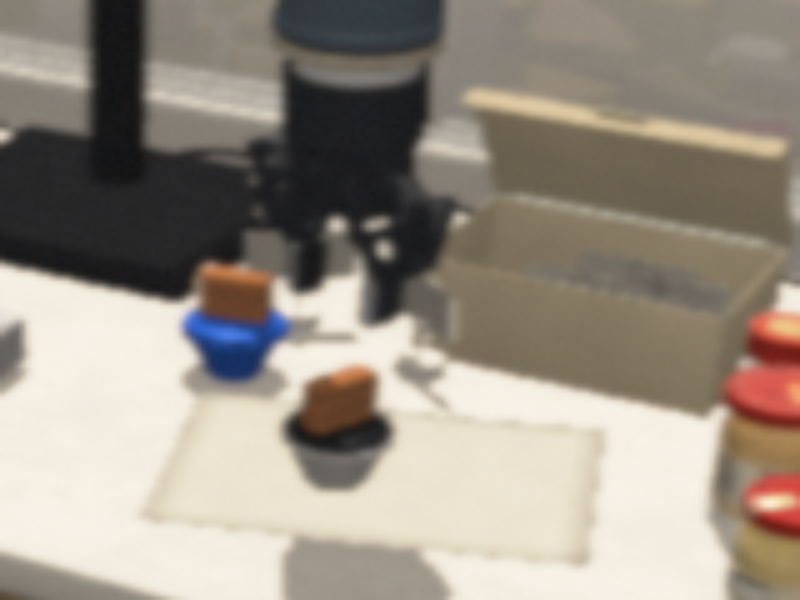

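View pics/above_t.png

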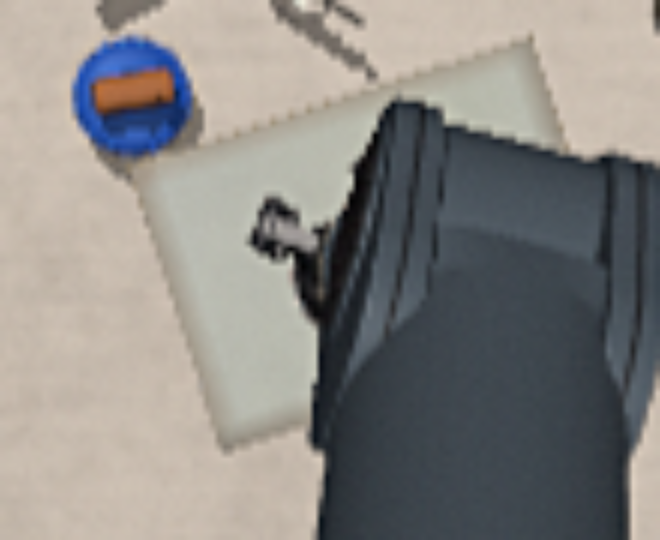

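The picture shows the jaws straddling the bar line above the steel pot (crop 340,400), with nothing in the way. I descend, grip and lift.

```bash
python3 - <<'E'
from h import *
o=ori(67.2)
arm.servo_line([510,-140.3,100],o,feed=120); st()
arm.servo_line([510,-140.3,72],o,feed=50); st("down")
arm.gripper_to(10,50); arm.dwell(.2); st("grip")
arm.servo_line([510,-140.3,150],o,feed=60); arm.dwell(.3); st("lift")
c=vision.camera("scene");cv2.imwrite("pics/lift_s.png",cv2.resize(c["color"][120:270,290:450],None,fx=5,fy=4)[:600,:800,::-1])
E
```

```text
5.55 [ 510.3 -139.9  100.3] F [-0.27  0.68  0.45] M [-0.   -0.01  0.06] w 50.1
down 6.26 [ 510.  -140.4   71.9] F [-0.22  0.17  0.44] M [-0.03  0.04 -0.  ] w 50.1
grip 6.85 [ 510.3 -140.4   72.4] F [ 0.17 -0.6   5.42] M [-0.05  0.11  0.03] w 17.4
lift 8.6 [ 510.  -140.3  149.8] F [-0.06  0.64 -3.21] M [ 0.06 -0.02 -0.  ] w 17.0
```

View pics/lift_s.png

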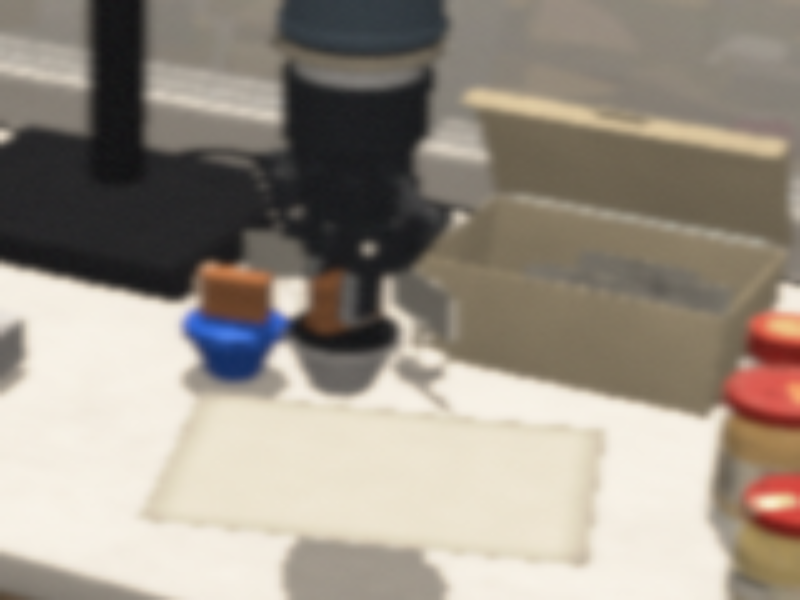

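Pot held (width 17, weight read) and upright in the picture. I carry it over the collar and check both views before lowering it.

```bash
python3 - <<'E'
from h import *
o=ori(67.2)
arm.servo_line([500,-60,190],o,feed=200)
arm.movep([489.8,176,190],o)
arm.servo_line([489.8,176,160],o,feed=80); arm.dwell(.3); st("over")
c=vision.camera("scene");cv2.imwrite("pics/over_s.png",cv2.resize(c["color"][130:230,200:310],None,fx=6,fy=6)[:600,:800,::-1])
for l in("pot",): print([(np.round(d["position"]),d["score"]) for d in vision.look_for(l,"scene")])
c=vision.camera("top");cv2.imwrite("pics/over_t.png",cv2.resize(c["color"][170:260,220:330],None,fx=6,fy=6)[:,:,::-1])
E
```

```text
over 11.01 [490.  176.1 160.4] F [ 0.31  1.17 -2.89] M [-0.02  0.03  0.03] w 17.7
[(array([604., -28.,  52.]), 0.69), (array([476., 163., 131.]), 0.67)]
```

View pics/over_s.png

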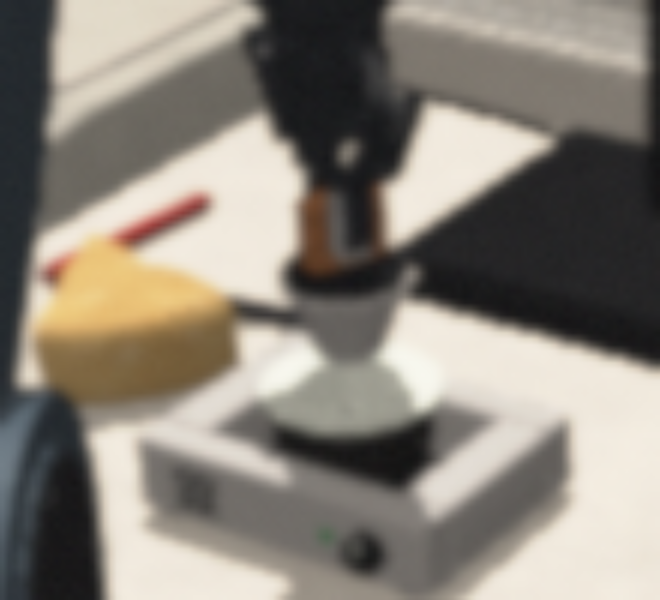

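View pics/over_t.png

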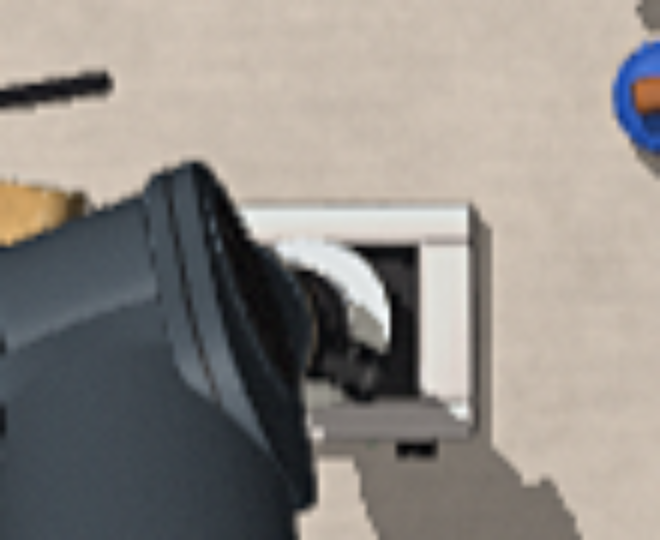

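The scene view shows the pot's foot at crop (350,355), over the collar ring centred near (350,390). I lower it by feel.

```bash
cat >> h.py <<'E'
def F(n=4):
    a=[]
    for _ in range(n): a.append(arm.state()["ft_force"]); arm.dwell(.02)
    return np.mean(a,0)
E
python3 - <<'E'
from h import *
o=ori(67.2)
arm.servo_line([489.8,176,138],o,feed=60); arm.dwell(.3); b=F(8); np.save("bias.npy",b); st("138"); print(b)
z=138
while z>108:
    z-=1; arm.servo_line([489.8,176,z],o,feed=20); f=F(3)-b
    if z<124 or f[2]>1.5: print(z,round(arm.state()["tool_pos"][2],2),np.round(f,1))
    if f[2]>3.5 or np.hypot(f[0],f[1])>5: break
st("end")
E
```

```text
138 12.11 [489.9 176.  138.2] F [-0.31 -0.47 -2.04] M [0.03 0.02 0.01] w 17.3
[ 0.01054315 -0.17078847 -2.29415521]
123 122.96 [0.8 0.5 0.1]
122 121.96 [-0.3  0.1 -0.4]
121 120.97 [ 0.3 -0.2  0.7]
120 119.96 [-0.1 -0.4 -0.1]
119 118.97 [-0.2  0.6  0.2]
118 117.99 [0.6 0.3 0.1]
117 117.0 [ 0.2  0.6 -0.3]
116 116.1 [0.7 1.1 1.6]
115 115.13 [0.7 0.6 4.5]
end 19.01 [490.  176.1 115.1] F [0.61 0.85 3.03] M [ 0.22 -0.14 -0.01] w 17.2
```

Contact came at TCP 116, the predicted nesting height, with only about 1 N sideways. Now I press in small steps.

```bash
python3 - <<'E'
from h import *
o=ori(67.2); b=np.load("bias.npy")
z=115
while z>102:
    z-=.5; arm.servo_line([489.8,176,z],o,feed=15); f=F(3)-b
    print(z,round(arm.state()["tool_pos"][2],2),np.round(f,1), np.round(arm.state()["torque"],2))
    if f[2]>11 or np.hypot(f[0],f[1])>6: break
st("end")
E
```

```text
114.5 114.6 [0.6 1.  5. ] [ 0.23 -0.18 -0.03]
114.0 114.04 [1.3 1.2 5.5] [ 0.21 -0.28  0.03]
113.5 113.47 [1.5 1.  5. ] [ 0.14 -0.46 -0.  ]
113.0 112.97 [1.8 0.9 5. ] [ 0.23 -0.48  0.  ]
112.5 112.47 [1.6 0.8 4.3] [ 0.2  -0.48  0.02]
112.0 111.98 [2.4 0.7 4.6] [ 0.17 -0.55 -0.01]
111.5 111.49 [2.  0.7 5.1] [ 0.23 -0.56 -0.  ]
111.0 110.96 [2.3 1.  4.7] [ 0.18 -0.61 -0.01]
110.5 110.46 [2.6 0.8 5.2] [ 0.23 -0.65  0.01]
110.0 109.97 [2.5 0.8 4.8] [ 0.23 -0.63 -0.02]
109.5 109.48 [2.2 0.9 4.3] [ 0.22 -0.67 -0.03]
109.0 108.98 [2.4 0.8 4.8] [ 0.21 -0.57  0.  ]
108.5 108.47 [2.1 0.9 4.8] [ 0.2  -0.65  0.02]
108.0 107.96 [2.5 0.7 5.4] [ 0.14 -0.69  0.06]
107.5 107.53 [2.3 0.8 5.9] [ 0.18 -0.66 -0.02]
107.0 107.33 [ 1.3  0.9 10.6] [ 0.09 -0.39  0.02]
106.5 107.17 [ 0.2 -0.1 15.4] [-0.02 -0.11  0.02]
end 24.11 [490.  176.  107.2] F [ 0.48  0.3  13.43] M [-0.02 -0.11  0.02] w 17.0
```

The force rose steeply at TCP 107.2 after about 8.8 mm of travel, so the collar is on its stop. I ease off, let go and back away.

```bash
python3 - <<'E'
from h import *
o=ori(67.2); b=np.load("bias.npy")
arm.servo_line([489.8,176,107.1],o,feed=10); arm.dwell(.2); print(F(4)-b)
arm.gripper_to(45); arm.dwell(.2); st("open")
arm.servo_line([489.8,176,150],o,feed=60)
arm.servo_line([489.8,176,230],o,feed=150)
arm.movep([420,420,240],o); arm.dwell(.3); st("away")
s=vision.camera("scene");cv2.imwrite("pics/end_s.png",cv2.resize(s["color"][150:240,210:310],None,fx=6,fy=6)[:,:,::-1])
t=vision.camera("top");cv2.imwrite("pics/end_t.png",cv2.resize(t["color"][170:260,220:330],None,fx=6,fy=6)[:,:,::-1])
for c in("scene","top"): print([(np.round(d["position"]),d["score"]) for d in vision.look_for("pot",c)])
for z in (34.8,): print("expected lid",proj(t,[489.8,176,z+49]),proj(s,[489.8,176,z+49]), "bartop",proj(t,[489.8,176,z+85]),proj(s,[489.8,176,z+85]))
E
```

```text
[ 1.63905748  0.75515587 10.00542678]
open 25.21 [489.7 175.9 107. ] F [-0.67 -0.24 -0.39] M [-0.03 -0.01 -0.02] w 45.1
away 28.06 [420.7 419.  240.2] F [ 0.43 -0.28 -0.41] M [ 0.03 -0.01 -0.02] w 44.7
[(array([604., -27.,  47.]), 0.79), (array([478., 167.,  86.]), 0.65)]
[(array([607., -27.,  49.]), 0.82), (array([484., 172.,  84.]), 0.56)]
expected lid [269.59622669 223.3985359 ] [257.65075295 188.68232946] bartop [267.89350302 223.53619018] [256.93984127 177.78236293]
```

View pics/end_s.png

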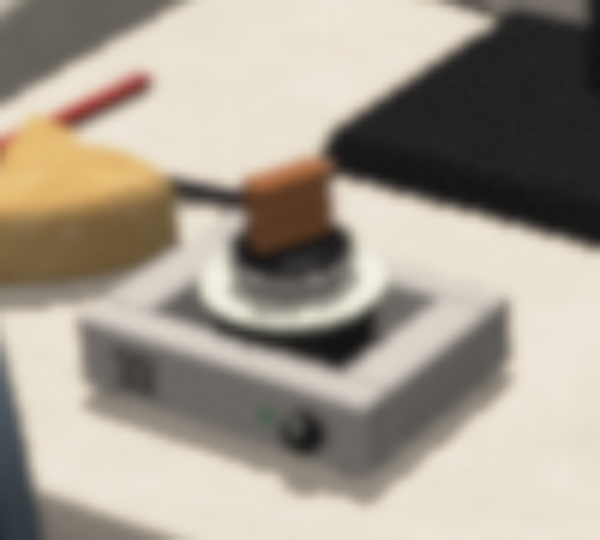

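View pics/end_t.png

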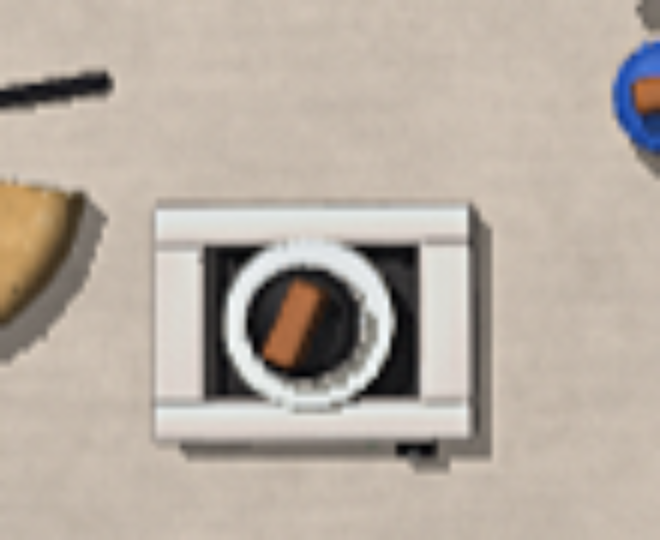

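```bash
python3 - <<'E'
from h import *
t=vision.camera("top");s=vision.camera("scene");S=6
def fit(c,box,f,mode):
    x0,y0,x1,y1=box
    im=cv2.resize(c["color"][y0:y1,x0:x1],None,fx=S,fy=S,interpolation=cv2.INTER_CUBIC).astype(int)
    m=f(im[...,0],im[...,1],im[...,2]).astype(np.uint8);n,l,st,ce=cv2.connectedComponentsWithStats(m);k=1+np.argmax(st[1:,4])
    cn=cv2.convexHull(max(cv2.findContours((l==k).astype(np.uint8),0,1)[0],key=cv2.contourArea))
    e=cv2.fitEllipse(cn) if mode else cv2.minAreaRect(cn)
    return (np.array(e[0])+.5)/S-.5+[x0,y0],np.array(e[1])/S
b,bs=fit(t,(261,213,277,234),lambda r,g,b:r-b>50,0)
l,ls=fit(t,(259,212,282,236),lambda r,g,b:((r+g+b)/3<75)|(r-b>50),1)
print("bar",b,bs,"lid",l,ls)
r,rs=fit(t,(256,208,287,240),lambda r,g,b:(r+g+b)/3>205,1); print("ring",r,rs)
for z in(34,36):
    print(pix2z(t,b,z+85),pix2z(t,l,z+49))
print("ring",pix2z(t,r,59))
E
```

```text
bar [268.23022715 223.46684011] [ 5.70659192 14.3794988 ] lid [270.14406331 223.55317942] [18.98341497 19.15766271]Traceback (most recent call last):
  File "<stdin>", line 13, in <module>
  File "<stdin>", line 8, in fit
cv2.error: OpenCV(4.12.0) /io/opencv/modules/imgproc/src/shapedescr.cpp:361: error: (-201:Incorrect size of input array) There should be at least 5 points to fit the ellipse in function 'fitEllipseNoDirect'
```

```bash
python3 - <<'E'
from h import *
st(); arm.sign_off()
E
```

```text
28.36 [420.  419.9 240. ] F [-0.81  0.21 -0.08] M [ 0.03  0.   -0.05] w 44.8
the job is handed in; nothing more can be done
```

The steel pot with the black lid is in the collar, pressed to the stop and released. I handed the job in at 28.4 s of the 54 s allowed; no verdict came back.

- **Placing:** I found the collar hole by triangulating the two cameras: (490, 176), top face at z about 67.5. The pot touched the taper at the height this predicted. It then moved down at a steady 5 N or so (about 7 N with its weight) for roughly 8.8 mm.
- **Stop:** The push then rose steeply over the last millimetre. It peaked at about 15.4 N, slightly over the 15 N guide, and sideways force stayed under 3 N.
- **Final checks:** After letting go, the pot stands alone in the collar, tilted about 0.015 rad in the top view. Its foot is about 35 mm up, worked out from the arm's height, not measured directly. The gripper is well clear. The wedge and the blue look-alike look undisturbed in the last crops. I did not measure the jars and tags again, but the arm never went near them.
- **Failed or uneven:** My last fit of the collar ring, a cross-check on the pot's centring, failed with a program error. The networks put the pot 5–12 mm off in x and 4–9 mm in y from where the arm left it. My own fit of the lid was within about 2 mm, so I trusted that.

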